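# Wind a sample flask in on a hand-cranked shuttle

## Task

Stand the amber flask with the blue stopper upright in the round pocket of the sample shuttle's tray, then take the crank by its knob and wind it clockwise (seen from above) through its heavy point twice, leaving it just clear of the second heavy point, within about an eighth of a turn, and let go. Turn steadily, at no more than about half a turn a second: carry the crank through the heavy point without letting it leap ahead or kick back, and do not force the knob hard towards or away from the axis. Leave the other flasks where they stand.

Things in the scene. Friction and masses are not known exactly. Their poses are not given: they have to be found in the camera images.
- amber_mid (a point): Amber glass flask with a blue stopper, loose, 134 mm tall, about 130 g. This point is on its axis, 67 mm above its foot; z is its up axis. Foot 44 mm across, bulb 54 mm across (20 mm up), shoulder ending 56 mm up, straight neck 18 mm across from 56 to 116 mm up, then the stopper, 23 mm across. Pinch the neck from above.
- amber_foot (a point): Centre of the underside of the amber flask.
- pocket (a point): Centre of the inner floor of the black round pocket on the tray, 32 mm above the bench. Pocket 59 mm across inside, 66 mm outside, rim 12 mm above this floor. Its x axis is the way the tray travels as the crank turns clockwise. A black post with a sampling head, 184 mm tall, stands by the end of that travel: at the start 90 to 130 mm along x, 50 mm along y from here.
- tray: Aluminium tray, 80 x 84 x 6 mm, with the black pocket on it; origin at the centre of its underside, 22 mm above the bench. Geared to the crank: it travels 24 mm along its x for each full clockwise turn, and cannot be pushed along by hand. Where it is clamped on its carriage varies, so its place does not tell where the crank is in its turn. An end stop lies over half a turn beyond the second heavy point.
- catch: A weak spring catch hidden inside the gearbox, of no use to find anything: it stands in the same place in the gearbox always, and bears lightly (under 1 N, too little to feel at the knob) on the cam only while the crank stands between 0.3 and 1.4 rad past the crest of its heavy point.
- crank_axis (a point): Point on the crank's upright turning axis, 128 mm above the bench, level with the middle of the knob; z up. The direction (of the crank) in which the heavy point comes differs from one time to the next and cannot be seen, only felt. The crank starts in the light part of its turn, and stays where it is left there.
- crank: The steel crank on top of the cream round gearbox (94 mm in diameter, 80 mm tall). Origin on the turning axis, 90 mm above the bench; x points along the crank arm to the knob, z up. The arm's top is 101 mm above the bench. The bearing is rigid; only the knob's pin flexes, 1 mm for each 5 N, towards or away from the axis: keep that under 30 N or the pin is strained.
- knob_mid (a point): Middle of the black round knob, 60 mm from the axis; 24 mm in diameter, 101 to 149 mm above the bench, free to spin on its pin. Winding takes about 2 N here. Once a turn a hidden sprung cam makes it heavy: over 0.5 rad the resistance climbs to 12-17 N and falls to nothing at the crest, then for 0.5 rad the spring drives the crank forward as hard: unheld it leaps ahead or kicks back.
- clear_a: Bystander: clear glass flask of the same shape with a white stopper; origin at the centre of its foot.
- clear_b: Bystander: clear flask with a yellow stopper; origin at the centre of its foot.
- clear_c: Bystander: clear flask with a red stopper; origin at the centre of its foot.

How it is judged:
By the outcome, as a careful person would: the job done as asked, in the order asked, and still so for the second after the job is handed in, with the robot touching nothing.
It also fails if it takes over 70 s, if anything falls off the work surface, if the arm or the gripper's body presses on something with over 40 N, if the wrist force passes 120 N, or if a joint passes its speed limit or range.

## Robot

A 7-joint arm with a two-finger parallel gripper is mounted at the origin on the work surface. World frame = base frame: x ahead of the robot, y to its left, z up, the work surface at z = 0. Lengths are in m, angles in rad, forces in N, time in s.
With the tool pointing down it reaches from about 0.4 to 0.85 m from the base axis. Payload 6.9 kg.
Tool frame: the origin (TCP) lies midway between the tips of the shut fingers; the grasp point (between the pads) lies behind it (ctrl.pinch_z is the z of the grasp point in the tool frame, in m); z points along the fingers, y is the direction in which the jaws open and shut (so a half turn about z gives the same grasp; the last joint's range is limited). The gripper opens to 85 mm and grips with 20 to 120 N. Pads are 22 mm wide; open, the fingers measure 114 mm over their backs; the gripper's body (76 mm by 85 mm) begins 54 mm behind the grasp point. The pads swing forward as they close: fully open they stand 13 mm farther back than shut.
Start: joints at [1.349, 0.507, -0.238, 1.5, 0.126, 1.149, -0.155], TCP at [0.201, -0.592, 0.231] pointing down, gripper open.
Joint ranges: [-3.08, 3.08], [-0.24, 2.05], [-1.43, 1.35], [0, 2.5], [-1.52, 4.66], [0.17, 1.96], [-2.89, 2.89]. Speed limits (rad/s): [2.39, 2.39, 3.14, 3.14, 3.14, 3.14, 3.14].

## Interface

Orientations are given as a unit quaternion [w, x, y, z].
In Python, from station import ctrl, get_state, vision, ticket, models gives the robot as it stands. Calls block until the motion is done:
- ctrl.movep(position, orientation): joint-space move of the TCP to a pose.
- ctrl.movel(position, frame=None, max_speed=0.15): straight line of the TCP; frame=None keeps the orientation; max_speed is the mean speed in m/s.
- ctrl.set_joints(angles): joint-space move.
- ctrl.ungrasp() and ctrl.close_gripper(force=None): open the fingers fully, or close them until they stop; force is the grip in N (None keeps the last).
- ctrl.pause(seconds).
- ctrl.ik(position, orientation): joint angles nearest the present ones, or None.
- get_state(): the state.
- vision.grab_frame(name): name is "scene" or "side" or "wrist"; returns (picture, depth): 400x640x3 uint8, blue, green, red; 400x640 float32, m along the optical axis (not along the pixel's ray), 0 where there is no reading.
- vision.camera_info(name): a dict with "mtx" (3x3 intrinsics, pixels), "dist_coeffs" ([k1, k2, p1, p2, k3] as OpenCV has them; the pictures are not rectified), "R" (3x3) and "t" (3): a world point X has camera coordinates R X + t; the wrist camera has in their place "hand_eye" (4x4, takes a point from camera to tool coordinates, whose origin is the TCP and whose axes are the flange's). Camera axes: x right, y down, z forward; pixel columns grow to the right and rows downward; lengths in m; the calibration is good to about 2 mm. A picture is of the moment at which its call begins: read the wrist's pose just before it. camera_info takes no time and is no camera call.
A pose or a line that the arm cannot do raises ctrl.Unreachable and nothing moves.
- ticket.close_job(): hands the job in, once; it reports no verdict.
Trained networks look in the newest picture that a camera, given by its name, has taken for a name from the list of things; names that differ only in an ending like _2 or _b are one class to them, and where a whole thing is asked for, a point or a joint stands for the part that bears it (a point fixed in the world has none). Each returns a list of dicts, best first, with "p" (0 to 1); they miss things now and then, are a little off and sometimes report something else, mostly with a low value. They report only what shows in the picture. A call takes as long as a camera call.
- models.recognise(camera, target): "point" ([column, row] in pixels, amid what is visible of it).
- models.masks_of(camera, target): "mask" (400x640 bool, what is visible of it) and "point" ([column, row] in pixels, amid what is visible of it).
The state is a dict: "time": time; "qpos": joint angles; "qd": joint speeds; "tau": joint torques, N m; "tcp_pos": TCP position; "eef_rot": TCP orientation; "contact_force": force on the tool from outside, world axes, zero at the start; "wrist_torque": the same for the moment, N m; "width": finger opening in m.
Only numpy, scipy, OpenCV 4.12 (cv2) and the standard library are available. Lean on these libraries where they do the work, as an engineer would, in place of code of your own. Each camera call takes 0.05 s, during which the arm holds its last target.

## Working session

There is one attempt and no reset: what is moved stays moved. The work goes in short steps, each a Python script; the robot and the scene stay as the last script left them, time stands still between calls to the robot, and variables do not carry over. Pictures are saved under pics/ and viewed, and the job is handed in when it is done.

```bash
ls; mkdir -p pics
python3 - <<'E'
from station import ctrl, get_state, vision, ticket, models
import cv2,numpy as np
print(get_state()); print(ctrl.pinch_z, [x for x in dir(ctrl) if x[0]!='_'])
for c in ["scene","side"]:
    p,d=vision.grab_frame(c); cv2.imwrite(f"pics/{c}0.png",p); np.save(f"{c}0.npy",d)
    i=vision.camera_info(c); print(c,i)
    for t in ["amber_mid","pocket","tray","crank_axis","crank","knob_mid","clear_a"]:
        print(t,[(round(r["p"],2),np.round(r["point"]).tolist()) for r in models.recognise(c,t)[:4]])
E
```

```text
pics
{'time': 0.0, 'qpos': array([ 1.34846707,  0.50834584, -0.23751161,  1.50114598,  0.12567914,
        1.14890688, -0.1548102 ]), 'qd': array([ 7.37766301e-05, -2.02728138e-03, -2.52742682e-04,  9.44515985e-04,
        1.19528194e-03,  8.76684132e-04,  1.63629449e-04]), 'tau': array([-4.07157495e-04, -6.20587349e+01, -2.18654193e+00, -2.49651539e+01,
        1.26902416e-02,  1.18700269e-02, -9.49509740e-06]), 'tcp_pos': array([ 0.2010025 , -0.59125395,  0.23041971]), 'eef_rot': array([-8.95727496e-04,  9.86596576e-01,  1.63175884e-01, -1.59742451e-04]), 'contact_force': array([-0.14473323, -0.08604881, -0.02757498]), 'wrist_torque': array([-0.01336013,  0.00369677,  0.02001636]), 'width': 0.08533713153463714}
-0.0187 ['Unreachable', 'close_gripper', 'ik', 'movel', 'movep', 'pause', 'pinch_z', 'set_joints', 'ungrasp']
scene {'mtx': array([[398.96683505,   0.        , 320.77209837],
       [  0.        , 398.96683505, 201.00334519],
       [  0.        ,   0.        ,   1.        ]]), 'dist_coeffs': array([-0.08147373,  0.        ,  0.        ,  0.        ,  0.        ]), 'R': arra
[... 644 characters left out ...]
398.01710273, 202.56855455],
       [  0.        ,   0.        ,   1.        ]]), 'dist_coeffs': array([-0.09452213,  0.        ,  0.        ,  0.        ,  0.        ]), 'R': array([[ 0.90533813, -0.42459003,  0.00928277],
       [-0.30006691, -0.65498408, -0.6935097 ],
       [ 0.30053737,  0.62507532, -0.72038749]]), 't': array([-0.46577464,  0.31043972,  0.67442427])}
amber_mid [(0.82, [275.0, 183.0])]
pocket [(0.92, [336.0, 254.0])]
tray [(0.91, [332.0, 257.0])]
crank_axis [(0.77, [368.0, 305.0]), (0.33, [257.0, 154.0])]
crank [(0.68, [368.0, 306.0]), (0.68, [273.0, 178.0])]
knob_mid [(0.77, [360.0, 288.0])]
clear_a [(0.87, [242.0, 200.0]), (0.61, [255.0, 154.0]), (0.6, [222.0, 174.0])]
```

View pics/scene0.png

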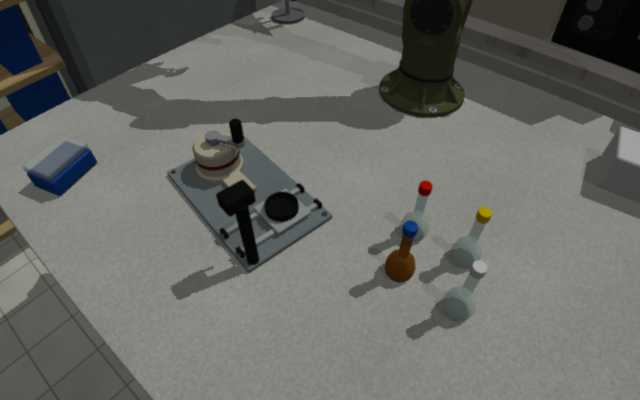

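View pics/side0.png

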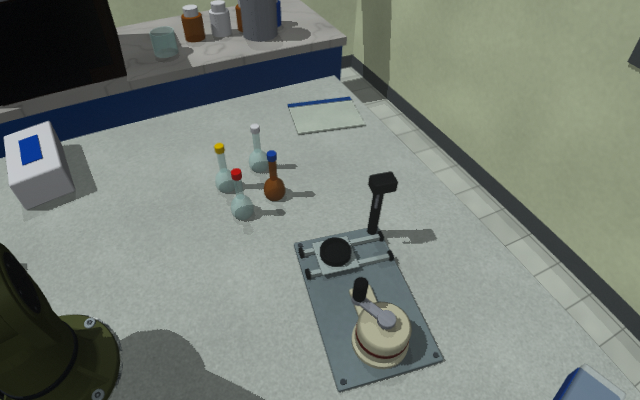

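The scene picture shows the amber flask at (400,255), with red, yellow and white stoppers around it. The pocket is at (281,206) and the post at (245,220). The gearbox hub is at (212,137) and the knob at (237,131). The side picture agrees. Next I'll localise them.

```bash
cat > h.py <<'E'
from station import ctrl, get_state, vision, ticket, models
import cv2,numpy as np
def cam(c):
    i=vision.camera_info(c)
    if "R" in i: return i["mtx"],i["dist_coeffs"],i["R"],i["t"]
def ray(c,px,K=None):
    m,d,R,t=K or cam(c)
    u=cv2.undistortPoints(np.array([[px]],float),m,d)[0,0]
    v=R.T@np.array([u[0],u[1],1.]); o=-R.T@t
    return o,v
def onz(c,px,z,K=None):
    o,v=ray(c,px,K); return o+v*(z-o[2])/v[2]
def proj(c,X,K=None):
    m,d,R,t=K or cam(c)
    return cv2.projectPoints(np.array(X,float).reshape(-1,3),cv2.Rodrigues(R)[0],t,m,d)[0][:,0]
def cloud(c,depth,mask,K=None):
    m,d,R,t=K or cam(c)
    ys,xs=np.nonzero(mask&(depth>0))
    u=cv2.undistortPoints(np.stack([xs,ys],1).astype(float)[:,None],m,d)[:,0]
    z=depth[ys,xs][:,None]
    P=np.hstack([u*z,z])
    return (P-t)@R, np.stack([xs,ys],1)
def tri(p1,p2):
    A=np.zeros((3,3));b=np.zeros(3)
    for c,p in (("scene",p1),("side",p2)):
        o,v=ray(c,p); v=v/np.linalg.norm(v); M=np.eye(3)-np.outer(v,v); A+=M;b+=M@o
    return np.linalg.solve(A,b)
E
python3 - <<'E'
from h import *
for n,a,b in [("knobtop",(236,122),(361,280)),("stopper",(410,227),(272,154)),("pocket",(281,206),(335,251)),("hub",(212,136),(387,319)),("red",(425,186),(236,172)),("yellow",(485,213),(220,147)),("white",(480,266),(255,128))]:
    print(n,tri(a,b))
for c in ("scene","side"):
    d=np.load(c+"0.npy"); p=cv2.imread(f"pics/{c}0.png")
    P,px=cloud(c,d,np.ones(d.shape,bool))
    near=(P[:,0]>0)&(P[:,0]<.9)&(abs(P[:,1])<.7)
    col=p[px[:,1],px[:,0]].astype(int)
    def rep(n,s):
        Q=P[s]; print(c,n,len(Q),Q.mean(0) if len(Q) else '',Q.min(0) if len(Q) else'',Q.max(0) if len(Q) else '')
    rep("blue",near&(col[:,0]>110)&(col[:,2]<60)&(P[:,2]>.09)&(P[:,2]<.15))
    rep("amber",near&(col[:,2]>col[:,0]+50)&(col[:,1]<col[:,2]*.6)&(P[:,2]<.12)&(P[:,2]>0))
E
```

```text
knobtop [ 0.53999777 -0.12421289  0.14763636]
stopper [0.53154284 0.26293174 0.12971498]
pocket [0.57305228 0.01849223 0.03598283]
hub [ 0.56263123 -0.18386345  0.09686362]
red [0.43867816 0.23661835 0.13026216]
yellow [0.42992537 0.34109687 0.12902264]
white [0.52907917 0.37846521 0.12903559]
scene blue 102 [0.53017851 0.26419431 0.134478  ] [0.52042873 0.25431761 0.13269642] [0.5389856  0.27406023 0.13674814]
scene amber 276 [0.53670037 0.27227713 0.05183732] [0.44776287 0.23482844 0.02566473] [0.54934392 0.28872    0.11925978]
side blue 97 [0.22088485 0.44443398 0.10965672] [3.04191000e-05 2.50523713e-01 9.02422930e-02] [0.53999951 0.62774353 0.1370713 ]
side amber 50 [0.51119906 0.25384272 0.05857158] [0.42850358 0.22488831 0.02923338] [0.53020651 0.26898308 0.11985595]
```

Run:
```python
import cv2
a=cv2.imread("pics/scene0.png")[95:275,160:340]; cv2.imwrite("pics/s_crop.png",cv2.resize(a,None,fx=3.3,fy=3.3,interpolation=cv2.INTER_CUBIC))
a=cv2.imread("pics/side0.png")[160:400,280:450]; cv2.imwrite("pics/d_crop.png",cv2.resize(a,None,fx=2.5,fy=2.5,interpolation=cv2.INTER_CUBIC))
```

```text
(no output)
```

View pics/s_crop.png

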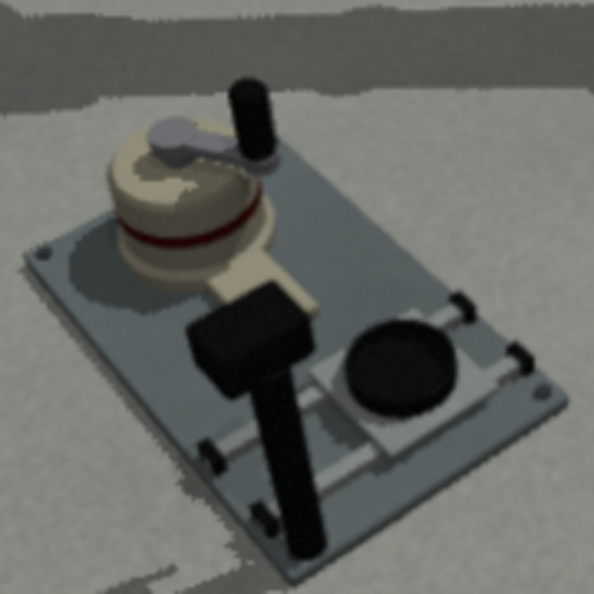

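View pics/d_crop.png

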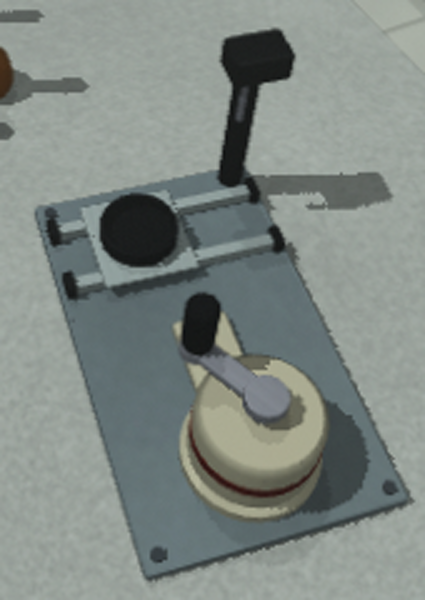

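Run:
```python
from h import *
from scipy.optimize import least_squares
def circ(Q,r=None):
    f=lambda p:np.hypot(Q[:,0]-p[0],Q[:,1]-p[1])-(p[2] if r is None else r)
    s=least_squares(f,[*Q[:,:2].mean(0),r or .03],loss='soft_l1',f_scale=.001); return s.x,np.abs(s.fun).mean()
for c in ("scene","side"):
    d=np.load(c+"0.npy"); p=cv2.imread(f"pics/{c}0.png"); g=p.max(2)
    P,px=cloud(c,d,np.ones(d.shape,bool)); val=p.max(2)[px[:,1],px[:,0]].astype(int)
    def reg(x,y,r): return np.hypot(P[:,0]-x,P[:,1]-y)<r
    k=reg(.54,-.124,.03)&(P[:,2]>.145)&(P[:,2]<.155); print(c,"knobtop",k.sum(),P[k].mean(0))
    k=reg(.563,-.184,.08)&(P[:,2]>.095)&(P[:,2]<.108); Q=P[k]; print("arm/hub",k.sum(),Q.mean(0)); np.save(c+"_arm.npy",Q)
    k=reg(.563,-.184,.07)&(P[:,2]>.075)&(P[:,2]<.09); print("geartop",k.sum(),P[k].min(0),P[k].max(0),np.median(P[k],0))
    k=reg(.573,.018,.05)&(P[:,2]>.040)&(P[:,2]<.048); Q=P[k]; print("pocket rim pts",k.sum(),circ(Q), Q.mean(0))
    # mask based
    m=(g<40).astype(np.uint8); n,l,st,ce=cv2.connectedComponentsWithStats(m)
    uv=proj(c,[.573,.018,.044])[0].astype(int); L=l[uv[1],uv[0]]; print("blob",L,st[L])
    cs=max(cv2.findContours((l==L).astype(np.uint8),0,1)[0],key=len)[:,0]
    R=np.array([onz(c,q,.044) for q in cs.astype(float)]); print("pocket contour@.044",circ(R),circ(R,.033))
    # stoppers
    for n,x,y in [("blue",.531,.263),("red",.439,.237),("yel",.430,.341),("white",.529,.378)]:
        k=reg(x,y,.03)&(P[:,2]>.128)&(P[:,2]<.14); print(n,k.sum(),P[k].mean(0))
    # plate corners
cs={"scene":[(167,173),(331,216),(249,269)],"side":[(294,243),(442,359),(340,391)]}
for c in cs: print(c,[onz(c,q,.01).round(4).tolist() for q in cs[c]])
```

```text
scene knobtop 81 [ 0.54141495 -0.12415291  0.14835777]
arm/hub 324 [ 0.55696689 -0.15821774  0.10074051]
geartop 661 [ 0.51969931 -0.22608664  0.07500773] [ 0.60865326 -0.1346202   0.08878962] [ 0.57736303 -0.172064    0.0794305 ]
pocket rim pts 204 (array([0.57371181, 0.01937248, 0.030653  ]), np.float64(0.0009839829764247503)) [0.57505359 0.02127399 0.04303479]
blob 48 [265 192  33  30 788]
pocket contour@.044 (array([0.57734655, 0.02376601, 0.03417153]), np.float64(0.0016223025525689259)) (array([0.57731009, 0.02385025, 0.033     ]), np.float64(0.001925222412356637))
blue 159 [0.53168292 0.26418749 0.13370912]
red 124 [0.43993972 0.23869959 0.13282545]
yel 156 [0.43075042 0.34175275 0.13349647]
white 183 [0.53244661 0.38002903 0.13310497]
side knobtop 123 [ 0.5377725  -0.13003865  0.14807558]
arm/hub 551 [ 0.55328865 -0.16829896  0.10053589]
geartop 1585 [ 0.51515288 -0.22960888  0.07501526] [ 0.60779787 -0.13582412  0.08988201] [ 0.55313049 -0.19438888  0.0793407 ]
pocket rim pts 177 (array([0.57276636, 0.01632767, 0.03100566]), np.float64(0.0010373880032785892)) [0.57241539 0.01577046 0.04290401]
blob 8 [321 238  30  28 689]
pocket contour@.044 (array([0.56982588, 0.01249251, 0.0336626 ]), np.float64(0.0016703389133552534)) (array([0.56980362, 0.01240029, 0.033     ]), np.float64(0.0017792773787641653))
blue 65 [0.52992322 0.25950843 0.133497  ]
red 74 [0.43750758 0.23387757 0.13300343]
yel 55 [0.42811428 0.33717408 0.1329146 ]
white 47 [0.52938769 0.37577079 0.13253656]
scene [[0.6503, -0.2584, 0.01], [0.5134, 0.095, 0.01], [0.7018, 0.0605, 0.01]]
side [[0.511, 0.0928, 0.01], [0.6471, -0.2627, 0.01], [0.4555, -0.2325, 0.01]]
```

```bash
cat >> h.py <<'E'
Q0=np.array([0,np.cos(.164),np.sin(.164),0])
PZ=-ctrl.pinch_z
def wristK():
    s=get_state(); i=vision.camera_info("wrist"); H=np.array(i["hand_eye"])
    w,x,y,z=s["eef_rot"]/np.linalg.norm(s["eef_rot"])
    from scipy.spatial.transform import Rotation as Ro
    Rw=Ro.from_quat([x,y,z,w]).as_matrix()
    Rc=Rw@H[:3,:3]; tc=Rw@H[:3,3]+s["tcp_pos"]
    return i["mtx"],i["dist_coeffs"],Rc.T,-Rc.T@tc
E
python3 - <<'E'
from h import *
s=get_state()
print([ctrl.ik(p,Q0) is not None for p in [(.531,.262,.3),(.531,.262,.071),(.573,.018,.104)]])
for a in range(0,360,30):
    t=np.radians(a); j=ctrl.ik((.5625+.06*np.cos(t),-.1815+.06*np.sin(t),.11),Q0); print(a,None if j is None else j.round(2))
ctrl.movep((.531,.262,.30),Q0)
K=wristK(); p,d=vision.grab_frame("wrist"); cv2.imwrite("pics/w1.png",p); np.save("w1.npy",d)
print(get_state()["time"], get_state()["tcp_pos"], [ (r["p"],r["point"]) for r in models.recognise("wrist","amber_mid")])
P,px=cloud("wrist",d,np.ones(d.shape,bool),K)
k=(np.hypot(P[:,0]-.531,P[:,1]-.262)<.03)&(P[:,2]>.128)&(P[:,2]<.14); print(k.sum(),P[k].mean(0),P[k].min(0),P[k].max(0))
E
```

```text
[True, True, True]
0 [ 0.45  0.66 -0.35  1.59  0.27  0.94 -1.24]
30 [ 0.44  0.65 -0.39  1.63  0.29  0.92 -1.31]
60 [ 0.42  0.61 -0.4   1.71  0.3   0.88 -1.35]
90 [ 0.42  0.57 -0.4   1.79  0.29  0.83 -1.35]
120 [ 0.45  0.54 -0.39  1.86  0.28  0.79 -1.33]
150 [ 0.51  0.52 -0.39  1.9   0.28  0.77 -1.28]
180 [ 0.55  0.52 -0.37  1.9   0.26  0.77 -1.21]
210 [ 0.58  0.54 -0.34  1.85  0.24  0.79 -1.14]
240 [ 0.58  0.57 -0.32  1.78  0.23  0.83 -1.1 ]
270 [ 0.55  0.61 -0.31  1.69  0.23  0.87 -1.09]
300 [ 0.52  0.64 -0.31  1.62  0.23  0.91 -1.11]
330 [ 0.48  0.66 -0.32  1.58  0.25  0.93 -1.17]
4.0583 [0.53142621 0.26124435 0.29984136] [(0.63, [318.9, 159.4]), (0.46, [233.0, 218.0])]
391 [0.53251868 0.26315058 0.1338037 ] [0.52040794 0.25203226 0.12816864] [0.54305089 0.27423551 0.13585471]
```

View pics/w1.png

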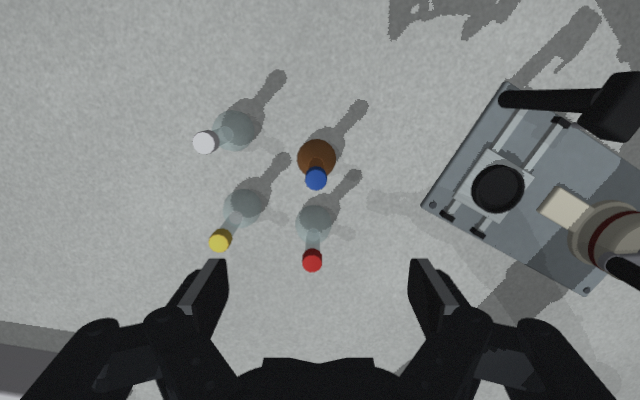

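The wrist picture shows the blue stopper at (316,178), midway between the jaws. Red is at (312,261), with white and yellow to the left. The stopper position (0.532, 0.263) agrees with the other cameras, so I'll grasp it.

```bash
python3 - <<'E'
from h import *
ctrl.movel((.5318,.2625,.0725),max_speed=.12)
s=get_state(); print(s["contact_force"],s["tcp_pos"])
ctrl.close_gripper(40)
s=get_state(); print(s["width"],s["contact_force"],s["time"])
ctrl.movel((.5318,.2625,.21),max_speed=.12)
ctrl.pause(.2)
s=get_state(); print(s["width"],s["contact_force"],s["time"],s["tcp_pos"])
for c in ("scene","side"):
    p,d=vision.grab_frame(c); cv2.imwrite(f"pics/{c}1.png",p); np.save(c+"1.npy",d)
    m=models.masks_of(c,"amber_mid")
    for r in m[:1]:
        P,px=cloud(c,d,r["mask"]); 
        k=(P[:,2]>.13)&(P[:,2]<.3)&(np.hypot(P[:,0]-.532,P[:,1]-.262)<.06); print(c,r["p"],k.sum(),P[k].mean(0),P[k].min(0),P[k].max(0))
E
python3 - <<'E'
import cv2,numpy as np
a=cv2.imread("pics/scene1.png")[120:330,310:520]; b=cv2.imread("pics/side1.png")[50:260,170:380]
cv2.imwrite("pics/h1.png",cv2.resize(np.hstack([a,b]),None,fx=1.9,fy=1.9))
E
```

```text
[ 0.04049326 -0.26821607 -0.66777467] [0.53203456 0.2627129  0.07302269]
0.017470866224426278 [-0.02847623  0.18137043 -0.24078365] 6.7917
0.01690686709294819 [ 0.04469562  0.1361636  -1.03446651] 8.2833 [0.53163757 0.26237373 0.20944426]
scene 0.67 1729 [0.54120893 0.26680929 0.19880246] [0.51012679 0.23683699 0.13718241] [0.55675902 0.2896701  0.28643786]
side 0.78 536 [0.52520633 0.24698679 0.17482479] [0.50393795 0.23284141 0.14114416] [0.55280597 0.27223673 0.26860835]
```

View pics/h1.png

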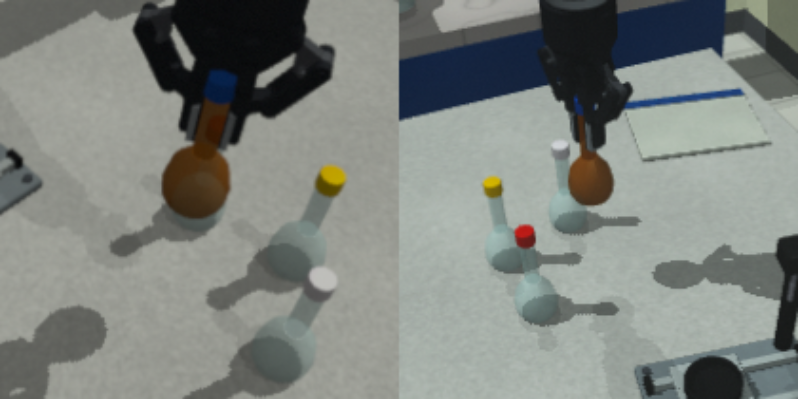

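Run:
```python
from h import *
from scipy.optimize import least_squares
ctrl.movel((.56,.10,.22),max_speed=.2)
K=wristK(); p,d=vision.grab_frame("wrist"); cv2.imwrite("pics/w2.png",p)
print(get_state()["time"],proj("wrist",[(.5732,.0178,.044),(.5625,-.1815,.101),(.5396,-.127,.149)],K))
P,px=cloud("wrist",d,np.ones(d.shape,bool),K)
k=(np.hypot(P[:,0]-.573,P[:,1]-.018)<.05)&(P[:,2]>.041)&(P[:,2]<.048);Q=P[k]
s=least_squares(lambda q:np.hypot(Q[:,0]-q[0],Q[:,1]-q[1])-.0312,[.573,.018],loss='soft_l1',f_scale=.001);print(k.sum(),s.x,Q.min(0),Q.max(0))
for n,(x,y,z,r) in dict(knob=(.54,-.127,.148,.03),geart=(.5625,-.1815,.08,.06)).items():
    k=(np.hypot(P[:,0]-x,P[:,1]-y)<r)&(abs(P[:,2]-z)<.004);Q=P[k]; print(n,k.sum(),Q.mean(0),Q.min(0),Q.max(0)) if k.sum() else None
```

```text
9.5083 [[395.77809601 191.35408654]
 [591.44356999 281.24691646]
 [568.25517944 317.95130497]]
658 [0.57479784 0.01862452] [ 0.54215734 -0.01455724  0.04100021] [0.60710885 0.05115574 0.04631399]
knob 590 [ 0.54288381 -0.12406951  0.14851851] [ 0.52983234 -0.13601146  0.14402962] [ 0.55338711 -0.11483097  0.15174787]
geart 2976 [ 0.57876354 -0.17465033  0.08002323] [ 0.5291665  -0.22470603  0.07600291] [ 0.61045237 -0.13611354  0.08391647]
```

View pics/w2.png

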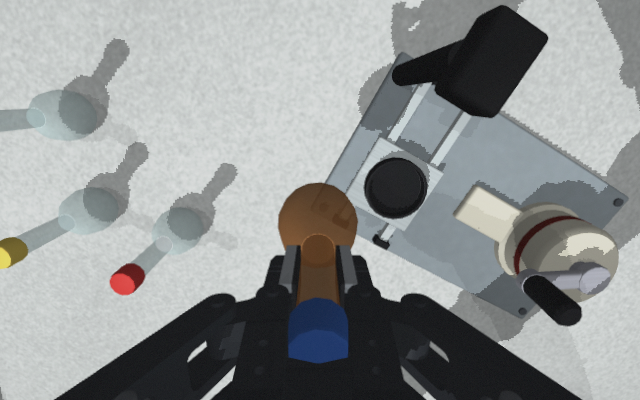

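The wrist picture shows the pocket at (396,187), as projected, with the flask hanging straight between the pads. I'll place it now.

Run:
```python
from h import *
x,y=.574,.0183
ctrl.movel((x,y,.19),max_speed=.2)
ctrl.movel((x,y,.112),max_speed=.08)
f0=get_state()["contact_force"]; print(f0)
for z in (.109,.107,.1055,.1045,.1035):
    ctrl.movel((x,y,z),max_speed=.03); s=get_state(); print(z,s["tcp_pos"],s["contact_force"]-f0)
    if s["contact_force"][2]-f0[2]>1.5: break
p,d=vision.grab_frame("side"); cv2.imwrite("pics/side2.png",p)
p,d=vision.grab_frame("scene"); cv2.imwrite("pics/scene2.png",p)
print(get_state()["time"])
a=cv2.imread("pics/scene2.png")[95:275,190:390]; b=cv2.imread("pics/side2.png")[120:300,240:440]
cv2.imwrite("pics/h2.png",cv2.resize(np.hstack([a,b]),None,fx=2,fy=2))
```

```text
[ 0.5203303   0.54453832 -1.10577561]
0.109 [0.57400043 0.01819451 0.10906904] [-0.88229731  0.01422033  0.43888787]
0.107 [0.57391548 0.01822386 0.10687713] [-0.42323104 -0.6507787   0.22831852]
0.1055 [0.57393374 0.01829822 0.10539257] [ 0.11373845 -0.38124853  1.06252181]
0.1045 [0.57404112 0.01833171 0.10448498] [-0.94556642 -0.10928479  0.84253834]
0.1035 [0.57427133 0.0185947  0.10439054] [-2.9526948  -0.18921574  8.13241014]
12.575
```

View pics/h2.png

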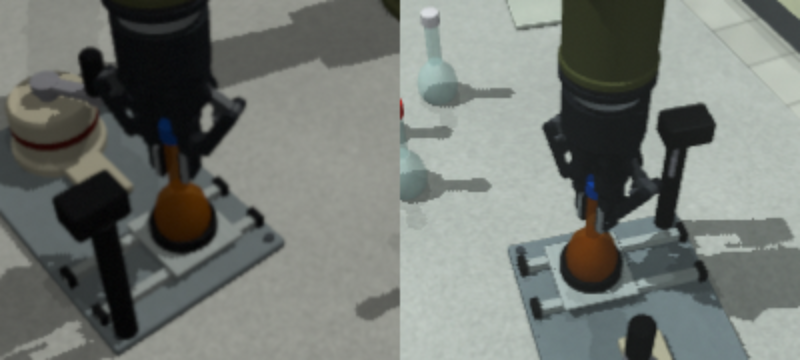

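The flask is inside the pocket and contact came at the expected height. I'll release it and move to the knob.

Run:
```python
from h import *
x,y=.574,.0183
ctrl.movel((x,y,.1048),max_speed=.03)
ctrl.ungrasp(); ctrl.movel((x,y,.26),max_speed=.18)
ctrl.movel((.52,-.10,.27),max_speed=.25)
K=wristK(); p,d=vision.grab_frame("wrist"); cv2.imwrite("pics/w3.png",p)
q,_=vision.grab_frame("side"); cv2.imwrite("pics/side3.png",q)
P,px=cloud("wrist",d,np.ones(d.shape,bool),K)
for n,(X,Y,z,r,t) in dict(knob=(.54,-.127,.148,.03,.004),geart=(.5625,-.1815,.08,.06,.004),stop=(.574,.018,.165,.03,.006)).items():
    k=(np.hypot(P[:,0]-X,P[:,1]-Y)<r)&(abs(P[:,2]-z)<t);Q=P[k]; print(n,k.sum(),*( [Q.mean(0),(Q.min(0)+Q.max(0))/2,Q.max(0)-Q.min(0)] if k.sum() else []))
k=(np.hypot(P[:,0]-.5625,P[:,1]+.1815)<.08)&(abs(P[:,2]-.101)<.004);Q=P[k]
c=Q[:,:2].mean(0);v=np.linalg.svd(Q[:,:2]-c)[2][0]; print("arm",c,np.degrees(np.arctan2(v[1],v[0])),Q.min(0),Q.max(0))
s=get_state();print(s["time"],s["contact_force"])
cv2.imwrite("pics/w3b.png",np.hstack([p,cv2.resize(q,None,fx=1,fy=1)])[:, :1280:1][::1,::1] if 0 else p)
```

```text
knob 556 [ 0.54216084 -0.12668709  0.14880839] [ 0.54154731 -0.1272855   0.14791789] [0.02329859 0.0231173  0.00736725]
geart 4026 [ 0.56874678 -0.18330301  0.07998624] [ 0.56431295 -0.18296217  0.07951153] [0.09050978 0.09198346 0.00701561]
stop 801 [0.57447733 0.01662342 0.16550964] [0.57410987 0.01761434 0.16364951] [0.02188725 0.02278862 0.00917851]
arm [ 0.55942159 -0.16869223] -71.11707221304425 [ 0.53298687 -0.19848426  0.09708866] [ 0.5796558  -0.11553238  0.10497967]
15.275 [0.60321481 0.22390645 0.42171746]
```

View pics/w3.png

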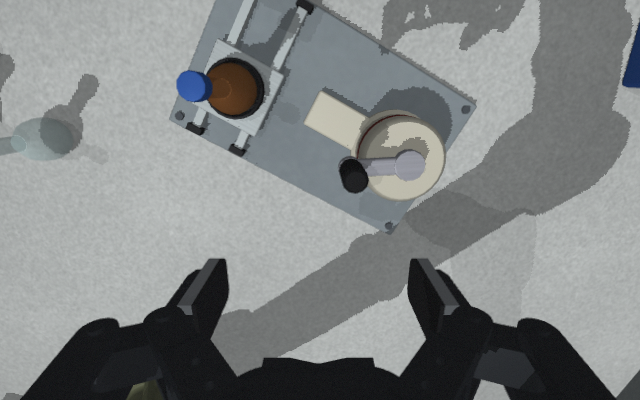

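View pics/side3.png

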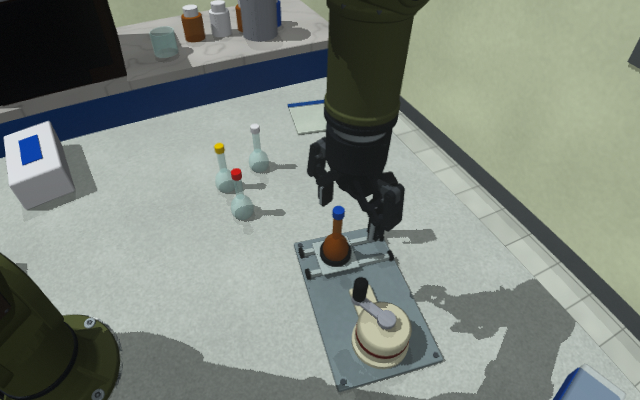

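The wrist picture shows the flask seated in the pocket (232,88) with its stopper at (193,86), upright. The knob is at (353,175) and the hub at (410,165). Knob to axis measures 60.1 mm, so the geometry is consistent. I'll grasp the knob and start winding.

```bash
cat >> h.py <<'E'
import json,os
ZK=.1113
def load(): return json.load(open("st.json"))
def save(s): json.dump(s,open("st.json","w"))
def wind(n,step=10.,v=.05,lim=24,log=True):
    """n clockwise steps"""
    S=load(); C=np.array(S["C"]); r=S["r"]
    for i in range(n):
        S["a"]-=step; t=np.radians(S["a"])
        ctrl.movel((C[0]+r*np.cos(t),C[1]+r*np.sin(t),ZK),max_speed=v)
        save(S)
        s=get_state(); F=s["contact_force"][:2]-np.array(S["F0"][:2]); p=s["tcp_pos"][:2]-C
        th=np.arctan2(p[1],p[0]); R=p/np.hypot(*p); T=np.array([R[1],-R[0]]) # T clockwise
        row=[s["time"],S["a"],np.degrees(th),np.hypot(*p)*1e3,F@R,-F@T,s["contact_force"][2]-S["F0"][2]]
        open("log.txt","a").write(json.dumps([float(q) for q in row]+[float(s["tcp_pos"][0]),float(s["tcp_pos"][1])])+"\n")
        if log: print("t%.2f cmd%.0f th%.1f r%.2f Fr%.1f resist%.1f Fz%.1f"%tuple(row))
        if abs(F@R)>lim: print("RADIAL HIGH"); break
E
python3 - <<'E'
from h import *
C=np.array([.564,-.183]); a=112.; r=.06
t=np.radians(a); k=C+r*np.array([np.cos(t),np.sin(t)]); print(k)
ctrl.movel((*k,.20),max_speed=.2)
ctrl.movel((*k,ZK),max_speed=.1); ctrl.pause(.1)
s=get_state(); F0=s["contact_force"]; print(F0,s["tcp_pos"])
ctrl.close_gripper(60)
s=get_state(); print(s["width"],s["contact_force"]-F0,s["tcp_pos"],s["time"])
save(dict(C=C.tolist(),r=r,a=a,F0=F0.tolist()))
wind(3,v=.04)
E
```

```text
[ 0.5415236  -0.12736897]
[ 0.08436061 -0.36268972  0.36808231] [ 0.54197748 -0.12730818  0.11200087]
0.022411250801010137 [-1.93818916  1.28298408  3.64643307] [ 0.5414883  -0.12701258  0.11153123] 17.55
t17.96 cmd102 th101.1 r60.33 Fr1.8 resist-1.6 Fz2.9
t18.37 cmd92 th91.5 r60.23 Fr2.4 resist-1.8 Fz3.9
t18.77 cmd82 th81.5 r60.21 Fr2.3 resist-0.1 Fz3.9
```

Run:
```python
from h import *
wind(12,v=.04)
```

```text
t19.18 cmd72 th71.5 r60.15 Fr3.1 resist-0.6 Fz3.8
t19.59 cmd62 th61.4 r60.11 Fr2.5 resist-0.7 Fz4.2
t20.00 cmd52 th51.3 r60.06 Fr2.5 resist-0.6 Fz5.1
t20.41 cmd42 th43.0 r60.20 Fr0.7 resist4.2 Fz7.6
t20.82 cmd32 th35.1 r60.33 Fr1.0 resist9.3 Fz8.2
t21.23 cmd22 th24.6 r60.10 Fr-0.1 resist9.2 Fz8.1
t21.63 cmd12 th9.1 r59.66 Fr1.5 resist-5.6 Fz6.0
t22.04 cmd2 th-3.9 r59.65 Fr0.1 resist-9.3 Fz8.2
t22.45 cmd-8 th-12.4 r59.87 Fr0.1 resist-6.0 Fz7.9
t22.86 cmd-18 th-19.7 r59.93 Fr-0.0 resist-1.1 Fz7.1
t23.27 cmd-28 th-29.5 r59.99 Fr-1.3 resist-0.5 Fz7.6
t23.68 cmd-38 th-39.7 r60.06 Fr-3.1 resist-0.9 Fz8.7
```

The heavy point was felt from about 48° to -14°, with the crest near 15.5°. The radial force is tiny. I'll continue round the light part.

Run:
```python
from h import *
wind(26,v=.04)
print(get_state()["tcp_pos"])
```

```text
t24.08 cmd-48 th-49.7 r60.13 Fr-2.8 resist-0.3 Fz7.8
t24.49 cmd-58 th-59.5 r60.14 Fr-2.8 resist-0.2 Fz8.5
t24.90 cmd-68 th-69.3 r60.17 Fr-3.0 resist-1.5 Fz7.6
t25.31 cmd-78 th-79.1 r60.23 Fr-3.6 resist-1.1 Fz8.8
t25.72 cmd-88 th-89.0 r60.23 Fr-2.8 resist-0.4 Fz7.2
t26.12 cmd-98 th-99.0 r60.28 Fr-2.9 resist-1.0 Fz7.0
t26.53 cmd-108 th-108.9 r60.37 Fr-3.3 resist-2.0 Fz7.0
t26.94 cmd-118 th-118.8 r60.39 Fr-4.7 resist-1.5 Fz6.8
t27.35 cmd-128 th-128.7 r60.45 Fr-3.1 resist-1.4 Fz6.1
t27.76 cmd-138 th-138.4 r60.50 Fr-3.2 resist-2.2 Fz6.3
t28.17 cmd-148 th-148.0 r60.46 Fr-3.2 resist-2.0 Fz6.0
t28.57 cmd-158 th-157.7 r60.50 Fr-1.9 resist-1.8 Fz6.2
t28.98 cmd-168 th-167.5 r60.50 Fr-1.4 resist-1.8 Fz6.7
t29.39 cmd-178 th-177.2 r60.44 Fr-1.9 resist-1.5 Fz6.2
t29.80 cmd-188 th173.0 r60.42 Fr-0.5 resist-1.0 Fz7.1
t30.21 cmd-198 th163.1 r60.34 Fr0.3 resist-1.2 Fz8.1
t30.62 cmd-208 th153.1 r60.27 Fr1.7 resist-0.5 Fz8.2
t31.02 cmd-218 th143.1 r60.18 Fr1.9 resist-1.0 Fz8.9
t31.43 cmd-228 th133.0 r60.15 Fr1.6 resist-1.8 Fz7.9
t31.84 cmd-238 th122.8 r60.10 Fr2.9 resist-0.1 Fz8.0
t32.25 cmd-248 th112.7 r60.01 Fr3.3 resist-1.2 Fz8.4
t32.66 cmd-258 th102.5 r60.03 Fr3.3 resist0.5 Fz7.5
t33.07 cmd-268 th92.3 r59.97 Fr3.1 resist-0.3 Fz6.7
t33.48 cmd-278 th82.1 r59.90 Fr3.4 resist-0.4 Fz6.2
t33.88 cmd-288 th71.9 r59.87 Fr4.6 resist-1.1 Fz6.4
t34.29 cmd-298 th61.7 r59.82 Fr4.1 resist-1.2 Fz5.8
[ 0.59237695 -0.13033766  0.1114787 ]
```

Run:
```python
from h import *
wind(16,step=5.,v=.025)
```

```text
t34.65 cmd-303 th56.9 r59.80 Fr3.1 resist0.7 Fz5.8
t35.01 cmd-308 th51.8 r59.76 Fr3.5 resist0.6 Fz6.3
t35.37 cmd-313 th47.0 r59.77 Fr3.2 resist1.0 Fz5.8
t35.73 cmd-318 th43.4 r59.88 Fr3.2 resist6.3 Fz8.2
t36.08 cmd-323 th39.7 r59.96 Fr2.0 resist9.5 Fz9.0
t36.44 cmd-328 th35.5 r59.98 Fr1.1 resist10.5 Fz10.4
t36.80 cmd-333 th30.8 r59.98 Fr0.9 resist12.1 Fz9.3
t37.16 cmd-338 th24.8 r59.82 Fr1.5 resist8.6 Fz8.4
t37.52 cmd-343 th17.3 r59.59 Fr0.4 resist2.4 Fz7.7
t37.88 cmd-348 th8.6 r59.35 Fr2.6 resist-6.8 Fz7.3
t38.23 cmd-353 th1.0 r59.27 Fr0.8 resist-9.1 Fz7.3
t38.59 cmd-358 th-4.4 r59.37 Fr0.3 resist-10.5 Fz8.2
t38.95 cmd-363 th-8.8 r59.50 Fr1.2 resist-8.7 Fz8.6
t39.31 cmd-368 th-12.5 r59.65 Fr0.8 resist-5.1 Fz9.4
t39.67 cmd-373 th-15.9 r59.72 Fr-0.5 resist-1.7 Fz7.5
t40.02 cmd-378 th-19.7 r59.75 Fr-0.5 resist1.0 Fz7.7
```

The second heavy point peaked at 12 N and ended near -14°, so the crest is again about 15.5°. One more small step, then release.

Run:
```python
from h import *
wind(1,step=3.5,v=.02)
ctrl.pause(.3); s=get_state(); C=np.array(load()["C"]); p=s["tcp_pos"][:2]-C
print(np.degrees(np.arctan2(p[1],p[0])), s["contact_force"]-np.array(load()["F0"]))
ctrl.ungrasp(); x=get_state()["tcp_pos"]
ctrl.movel((x[0],x[1],.25),max_speed=.15)
ctrl.movel((.46,-.20,.28),max_speed=.2)
for c in ("wrist","scene","side"):
    if c=="wrist": K=wristK()
    q,d=vision.grab_frame(c); cv2.imwrite(f"pics/{c}4.png",q)
    kk=K if c=="wrist" else None
    P,px=cloud(c,d,np.ones(d.shape,bool),kk)
    k=(np.hypot(P[:,0]-.564,P[:,1]+.183)<.08)&(abs(P[:,2]-.148)<.004);Q=P[k]
    if k.sum():
        m=(Q.min(0)+Q.max(0))/2; print(c,"knob",k.sum(),Q.mean(0),m,np.degrees(np.arctan2(m[1]+.183,m[0]-.564)))
    k=(abs(P[:,0]-.63)<.09)&(abs(P[:,1]-.01)<.06)&(abs(P[:,2]-.1655)<.004);Q=P[k]
    if k.sum(): print(c,"stop",Q.mean(0))
print(get_state()["time"])
a=cv2.imread("pics/scene4.png")[90:330,150:510]; b=cv2.imread("pics/side4.png")[120:400,190:450]
cv2.imwrite("pics/h4.png",np.hstack([cv2.resize(a,(450,300)),cv2.resize(b,(279,300))]))
```

```text
t40.36 cmd-382 th-22.9 r59.73 Fr-0.6 resist0.3 Fz7.4
-22.858241300845854 [0.09582519 0.22300919 8.31897672]
wrist knob 627 [ 0.61608948 -0.20720811  0.14872512] [ 0.61707634 -0.20723276  0.14784613] -24.539745282834254
scene knob 80 [ 0.61981806 -0.20275299  0.1477738 ] [ 0.61947011 -0.20416708  0.14739534] -20.8865746392576
scene stop [0.65167992 0.03688878 0.16509524]
side knob 150 [ 0.61489905 -0.20908644  0.14785716] [ 0.61553008 -0.20802607  0.14771163] -25.903969687349676
43.4833
```

View pics/wrist4.png

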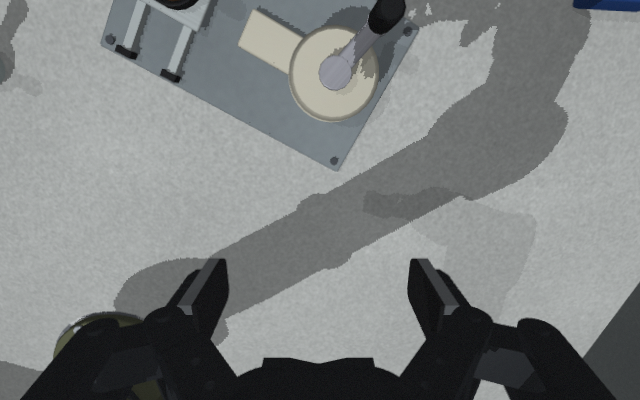

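View pics/h4.png

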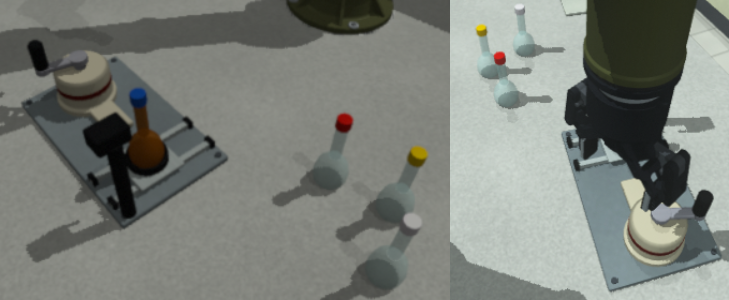

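Run:
```python
from h import *
ctrl.pause(.8)
for c in ("wrist","scene"):
    K=wristK() if c=="wrist" else None
    q,d=vision.grab_frame(c)
    P,px=cloud(c,d,np.ones(d.shape,bool),K)
    k=(np.hypot(P[:,0]-.564,P[:,1]+.183)<.08)&(abs(P[:,2]-.148)<.004);Q=P[k]
    m=(Q.min(0)+Q.max(0))/2; print(c,k.sum(),np.degrees(np.arctan2(m[1]+.183,m[0]-.564)),Q.mean(0))
    if c=="scene":
        for n,x,y,z in [("blue",.6065,.0116,.1655),("red",.439,.237,.133),("yel",.430,.341,.133),("white",.529,.378,.133)]:
            k=(np.hypot(P[:,0]-x,P[:,1]-y)<.025)&(abs(P[:,2]-z)<.005); print(n,k.sum(),P[k].mean(0))
ticket.close_job(); print(get_state()["time"])
```

```text
wrist 603 -24.48565771204443 [ 0.61588882 -0.20734421  0.14871999]
scene 78 -20.568142771278662 [ 0.61931149 -0.20279457  0.14775917]
blue 122 [0.6071578  0.01501858 0.16461789]
red 129 [0.44032841 0.23900265 0.13280899]
yel 157 [0.43090656 0.34170271 0.13357827]
white 180 [0.53221681 0.37998903 0.13320609]
the job is handed in; nothing more can be done
the job is handed in; nothing more can be done
```

The amber flask is standing upright in the tray's pocket, and I wound the crank clockwise through its heavy point twice, let go and handed the job in at about 44 s. I stopped the crank about 0.67 rad past the second crest, which is roughly 0.17 rad clear of the heavy part.

- **Winding:** I turned at about 0.4 rad/s on average through the second heavy point and 0.4 to 0.45 rad/s elsewhere. I saw no leap or kick-back. The force towards or away from the axis stayed under 5 N, and the highest turning force I measured was about 12 N.
- **Last checks:** The knob had not moved about 0.9 s after I released it. The flask's stopper is where an upright flask should be after the tray's 33 mm of travel, to within about 4 mm. The clear flasks are where they started, to within 0.5 mm.
- **Disagreements:** The cameras put the crank at -21°, -24.5° and -26°, and the arm's own reading at release was -23°. All of these are past the heavy part, which ended near -13°. An upward force of about 8 N showed on the tool during winding; I did not find its cause.

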